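# Lay the next test slate on the run-off rack

### The job

On the lab's sloping run-off rack two blue test slates already overlap like roof slates. Take the loose blue slate from the stand and lay it as the next one up: lower edge along the red exposure line of the upper laid slate, square to it and in line sideways, lowered into place rather than dropped, then let go. Leave the terracotta and the white slate where they lie.

Things in the scene. Friction and masses are not known exactly. Their poses are not given: they have to be found in the camera images.
- blue_slate: Loose blue plate 100 (its x) x 60 (y) x 6 mm (z), 50 to 100 g. Origin: centre of its underside. It starts flat at one of three places, 120 mm apart, on a stand: on a block 34 mm wide whose top is 32 mm above the table, so its long edges overhang 13 mm with 24 mm free below for gripping it across the 60 mm width. Laid right, its origin is at x 50, y 0, z 0 mm in exposure_line's axes.
- exposure_line (a point): Uphill edge, mid-width, of the 6 mm red line on the top face of the upper of two fixed laid slates (same size, blue). x: uphill along that face, 15 degrees steep; y: sideways; z: out of the face. That slate ends 28 mm uphill of here; then comes a bare beam 40 mm wide, fingers clear beside it. The new slate lies parallel and flat on the laid one, top end on the beam; friction holds it.
- clay_slate: Terracotta-coloured slate of the same size on the same stand. Origin: centre of its underside. Not to be moved.
- white_slate: White slate of the same size on the same stand. Origin: centre of its underside. Not to be moved.
Things that resemble listed ones, but are neither listed nor needed, are in the scene too. There is more than one size of the blue_slate; the one meant has the size given above.

How it is judged:
By the outcome, as a careful person would: the job done as asked, in the order asked, and still so for the second after the job is handed in, with the robot touching nothing.
It also fails if it takes over 32 s, if anything falls off the work surface, if the arm or the gripper's body presses on something with over 40 N, if the wrist force passes 120 N, or if a joint passes its speed limit or range.

### The arm

A 7-joint arm with a two-finger parallel gripper is mounted at the origin on the work surface. World frame = base frame: x ahead of the robot, y to its left, z up, the work surface at z = 0. Lengths are in m, angles in rad, forces in N, time in s.
With the tool pointing down it reaches from about 0.4 to 0.875 m from the base axis. Payload 6.5 kg.
Tool frame: the origin (TCP) lies at the very end of the fingers, on their centre line; the grasp point (between the pads) lies 19 mm behind it; y points along the fingers, x is the direction in which the jaws open and shut, and the axes are right-handed (so a half turn about y gives the same grasp; the last joint's range is limited). The gripper opens to 85 mm and grips with 20 to 120 N. Pads are 22 mm wide; open, the fingers measure 114 mm over their backs; the gripper's body (76 mm by 85 mm) begins 54 mm behind the grasp point. The pads swing forward as they close: fully open they stand 13 mm farther back than shut.
Start: joints at [-1.245, 0.536, -0.004, 1.538, 0.003, 1.067, -0.071], TCP at [0.248, 0.601, 0.231] pointing down, gripper open.
Joint ranges: [-2.7, 2.7], [-0.37, 2.16], [-1.27, 1.26], [0.24, 2.4], [-1.31, 4.45], [0.19, 1.91], [-2.76, 2.76]. Speed limits (rad/s): [2.39, 2.39, 3.14, 3.14, 3.14, 3.14, 3.14].

### API

Orientations are given as a unit quaternion [x, y, z, w].
In Python, from cell import sense, viewer, ticket gives the robot as it stands. The module is installed in compiled form; this text tells all that it offers.
- The arm moves only by the tool servo_tool, never from a script. Its arguments are lists of equal length, an entry for each row: "rot": the turn, a rotation vector about the tool's x, y, z in rad, a list of three; "translation": the shift along the tool's x, y, z in m, a list of three; "fingers": the finger opening in m, from 0 to 0.0854. In form: {"rot": [[wx, wy, wz], ...], "translation": [[dx, dy, dz], ...], "fingers": [fingers, ...]}. A call has exactly 5 rows; each row shifts and turns the commanded pose from where the row before left it, along the tool's axes as they then stand; what a row does not reach is not made up. A row lasts 1/10 s, in which the tool goes at most 50 mm and 8.59 degrees, less where a joint would pass 70% of its speed; a pose out of reach is approached as far as the arm can. A call with a gripper value outside its range is refused whole. The fingers move at their own pace and stop on an object; the grip force is fixed at half the most. Time passes only in rows, so rows that do not move let the fingers close, or fill a call up. It gives the time, the measured TCP pose, the force and the opening at its end, in the units of the state.
- sense(): the state, without advancing time (a new reading comes with each control period).
- viewer.snapshot(name): name is "scene" or "top"; returns (picture, depth): 400x640x3 uint8, blue, green, red; 400x640 float32, m along the optical axis (not along the pixel's ray), 0 where there is no reading.
- viewer.get_calibration(name): a dict with "mtx" (3x3 intrinsics, pixels), "pose" (4x4, takes a point from camera to world coordinates). Camera axes: x right, y up, looking along -z (the intrinsics and any distortion apply to the point x, -y, -z); pixel columns grow to the right and rows downward; lengths in m; the calibration is good to about 2 mm. A picture is of the moment at which its call begins. get_calibration takes no time and is no camera call.
- ticket.close_job(): hands the job in, once; it reports no verdict.
The state is a dict: "time": time; "joints": joint angles; "dq": joint speeds; "tau": joint torques, N m; "ee_pos": TCP position; "tcp_rot": TCP orientation; "wrist_force": force on the tool from outside, world axes, zero at the start; "wrist_torque": the same for the moment, N m; "width": opening from 0.0 (shut) to 1.0 (fully open).
Only numpy, scipy, OpenCV 4.12 (cv2) and the standard library are available. Lean on these libraries where they do the work, as an engineer would, in place of code of your own. Each camera call takes 0.05 s, during which the arm holds its last target.

## Working session

There is one attempt and no reset: what is moved stays moved. The work goes in short steps, Python scripts to look and compute and a tool call to move; the robot and the scene stay as the last step left them, time stands still between calls to the robot, and variables do not carry over. Pictures are saved under pics/ and viewed, and the job is handed in when it is done.

Besides the shell and the picture viewer there is one more tool, called after "Call:" as name(argument=value, ...), one argument or row to a line, values as JSON. servo_tool: Moves the arm, as the interface text tells. Its arguments: {"type":"object","properties":{"rot":{"type":"array"},"translation":{"type":"array"},"fingers":{"type":"array"}},"required":["rot","translation","fingers"]}

```bash
mkdir -p pics; python3 - <<'E'
from cell import sense, viewer
import cv2, numpy as np
print(sense())
for n in ("scene","top"):
    p,d=viewer.snapshot(n); c=viewer.get_calibration(n)
    print(n,c, d[d>0].min(), d.max())
    cv2.imwrite(f"pics/{n}0.png",p); np.savez(f"{n}0.npz",p=p,d=d,**{k:np.array(v) for k,v in c.items() if k in("mtx","pose")})
E
```

```text
{'time': 0.0, 'joints': array([-1.2452001 ,  0.53719199, -0.00441415,  1.5388833 ,  0.00259308,
        1.06731007, -0.07113501]), 'dq': array([ 1.01016161e-03, -1.22183498e-04, -6.48765757e-04, -2.54316131e-04,
       -7.91104914e-05,  1.75365661e-03,  4.60691552e-04]), 'tau': array([-1.61881167e-04, -5.83404851e+01,  1.04851261e+00, -2.59116054e+01,
        1.23979297e-02,  9.27039888e-03,  1.25726254e-05]), 'ee_pos': array([0.24798562, 0.60013749, 0.23039263]), 'tcp_rot': array([ 0.58812861,  0.39264914, -0.39364241, -0.58734747]), 'wrist_force': array([ 0.10854809, -0.66821705, -0.10726619]), 'wrist_torque': array([ 0.00363328, -0.00692489, -0.03639003]), 'width': 0.9978128471193893}
scene {'mtx': array([[380.11077195,   0.        , 323.61301182],
       [  0.        , 380.11077195, 198.31283991],
       [  0.        ,   0.        ,   1.        ]]), 'pose': array([[ 0.73348036, -0.49293445,  0.46799807,  0.96845904],
       [ 0.67970468,  0.52904031, -0.50805304, -0.45529006],
       [ 0.00284701,  0.69074741,  0.72309053,  0.79227132],
       [ 0.        ,  0.        ,  0.        ,  1.        ]])} 0.6344922 3.5032008
top {'mtx': array([[492.82384346,   0.        , 314.0032416 ],
       [  0.        , 492.82384346, 197.82055702],
       [  0.        ,   0.        ,   1.        ]]), 'pose': array([[ 0.00436654,  0.99231331, -0.12367385,  0.37076164],
       [-0.99997972,  0.0049063 ,  0.00406011,  0.01368572],
       [ 0.00463568,  0.12365361,  0.99231461,  1.21940368],
       [ 0.        ,  0.        ,  0.        ,  1.        ]])} 0.84112364 2.1120985
```

View pics/scene0.png

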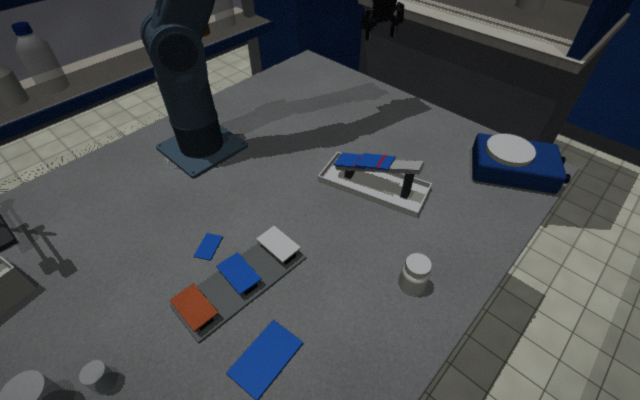

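View pics/top0.png

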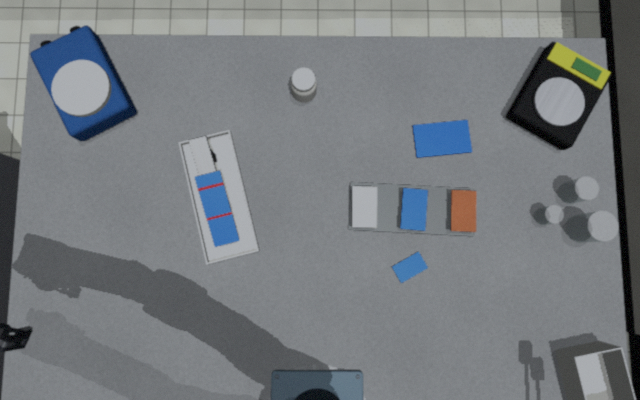

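The pictures show three loose blue plates. In the top view they are at (414,209) on the stand block, (442,138) larger and on the table, and (410,267) smaller and on the table. The one at (414,209) fits, as it sits on the stand between white (365,207) and terracotta (463,211). The rack is around (215,200), with red lines at about (211,187) and (219,216). I'll measure these and confirm in crops.

```bash
cat > h.py <<'E'
import numpy as np, cv2
from scipy.spatial.transform import Rotation as R
def load(n): 
    z=np.load(n+".npz"); return z["p"],z["d"],z["mtx"],z["pose"]
def ray(uv,mtx,pose):
    uv=np.atleast_2d(np.float64(uv)); u=cv2.undistortPoints(uv[:,None],mtx,None)[:,0]
    d=np.c_[u[:,0],-u[:,1],-np.ones(len(u))]@pose[:3,:3].T
    return pose[:3,3],d
def onplane(uv,mtx,pose,p0,n):
    o,d=ray(uv,mtx,pose); n=np.array(n,float)
    t=((np.array(p0)-o)@n)/(d@n); return o+t[:,None]*d
def onz(uv,mtx,pose,z): return onplane(uv,mtx,pose,[0,0,z],[0,0,1])
def dep(uv,d,mtx,pose):
    uv=np.atleast_2d(uv).astype(int); o,r=ray(uv,mtx,pose); return o+r*d[uv[:,1],uv[:,0]][:,None]
def proj(P,mtx,pose):
    P=(np.atleast_2d(P)-pose[:3,3])@pose[:3,:3]; x=P[:,0]/-P[:,2]; y=-P[:,1]/-P[:,2]
    return np.c_[mtx[0,0]*x+mtx[0,2],mtx[1,1]*y+mtx[1,2]]
E
python3 - <<'E'
from h import *
for n in("top0","scene0"):
    p,d,m,T=load(n); h=cv2.cvtColor(p,cv2.COLOR_BGR2HSV)
    for nm,lo,hi in(("blue",(100,120,60),(130,255,255)),("red",(170,120,60),(180,255,255)),("red2",(0,180,60),(6,255,255)),("clay",(5,120,60),(18,255,255))):
        mk=cv2.inRange(h,lo,hi)
        cs,_=cv2.findContours(mk,cv2.RETR_EXTERNAL,cv2.CHAIN_APPROX_NONE)
        for c in cs:
            a=cv2.contourArea(c)
            if a<15: continue
            r=cv2.minAreaRect(c); b=cv2.boxPoints(r)
            M=np.zeros(mk.shape,np.uint8);cv2.drawContours(M,[c],-1,255,-1); M=cv2.erode(M,np.ones((3,3)))
            v,u=np.nonzero(M); 
            if len(u)==0: print(n,nm,a,r); continue
            Q=dep(np.c_[u,v],d,m,T); 
            print(n,nm,a,np.round(r[0],1),np.round(r[1],1),round(r[2],1),"depthpt",np.round(np.median(Q,0),3),"zrng",np.round(np.percentile(Q[:,2],[5,95]),3))
p,_,_,_=load("top0"); a=cv2.resize(p[110:290,330:500],None,fx=3,fy=3,interpolation=cv2.INTER_CUBIC); cv2.imwrite("pics/cropA.png",a)
b=cv2.resize(p[120:270,170:270],None,fx=4,fy=4,interpolation=cv2.INTER_CUBIC); cv2.imwrite("pics/cropB.png",b)
p,_,_,_=load("scene0"); a=cv2.resize(p[140:220,310:440],None,fx=6,fy=6,interpolation=cv2.INTER_CUBIC); cv2.imwrite("pics/cropC.png",a)
E
```

```text
top0 blue 527.0 [409.3 266.9] [18.7 30.4] 60.3 depthpt [ 0.353 -0.225  0.004] zrng [-0.001  0.008]
top0 blue 605.0 [223.2 230.2] [26.2 25. ] 76.0 depthpt [0.438 0.221 0.064] zrng [0.056 0.072]
top0 blue 947.5 [413.5 209. ] [24.9 40.9] 4.1 depthpt [ 0.492 -0.231  0.037] zrng [0.033 0.041]
top0 blue 627.0 [214.8 201.1] [26.7 25.7] 76.0 depthpt [0.503 0.238 0.089] zrng [0.081 0.097]
top0 blue 241.0 [208.4 178.9] [10.9 25. ] 75.3 depthpt [0.552 0.252 0.103] zrng [0.098 0.107]
top0 blue 1731.0 [441.8 138.4] [32.7 56.2] 84.3 depthpt [ 0.674 -0.312  0.007] zrng [0.004 0.012]
top0 blue 3297.5 [80.4 81.3] [98.4 66.6] 63.4 depthpt [0.845 0.58  0.075] zrng [0.07  0.079]
top0 red 17.0 ((210.40972900390625, 186.1540069580078), (1.6828128099441528, 24.022153854370117), 75.3791275024414)
top0 clay 897.5 [463. 210.] [40. 24.] 90.0 depthpt [ 0.488 -0.35   0.037] zrng [0.033 0.04 ]
scene0 blue 2863.5 [264.2 358.4] [41.6 74.4] 39.8 depthpt [ 0.68  -0.319  0.007] zrng [0.005 0.01 ]
scene0 blue 938.0 [238.3 272.2] [38.8 27. ] 49.8 depthpt [ 0.497 -0.234  0.037] zrng [0.035 0.039]
scene0 blue 417.0 [207.9 245.9] [17.  30.9] 28.3 depthpt [ 0.356 -0.227  0.004] zrng [0.001 0.006]
scene0 blue 116.5 [386.6 162.1] [ 8.7 18.1] 32.0 depthpt [0.555 0.248 0.102] zrng [0.1   0.106]
scene0 blue 506.0 [358.  159.7] [47.5 14.5] 3.6 depthpt [0.477 0.227 0.081] zrng [0.059 0.095]
scene0 blue 1397.0 [521.1 155.2] [93.4 32.9] 8.9 depthpt [0.858 0.573 0.074] zrng [0.072 0.077]
scene0 clay 1128.0 [193.6 306.1] [39.6 30.9] 52.1 depthpt [ 0.494 -0.353  0.037] zrng [0.035 0.039]
```

View pics/cropA.png

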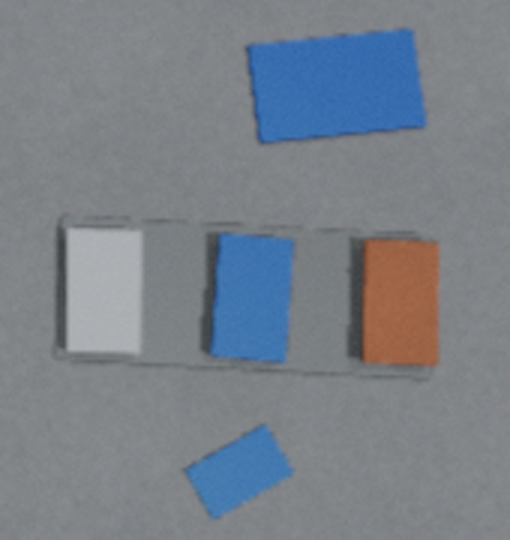

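View pics/cropB.png

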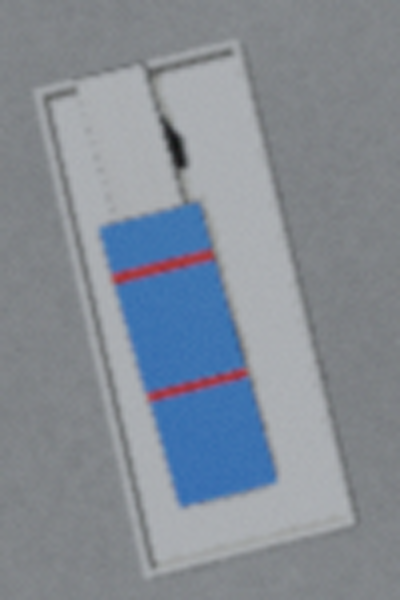

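View pics/cropC.png

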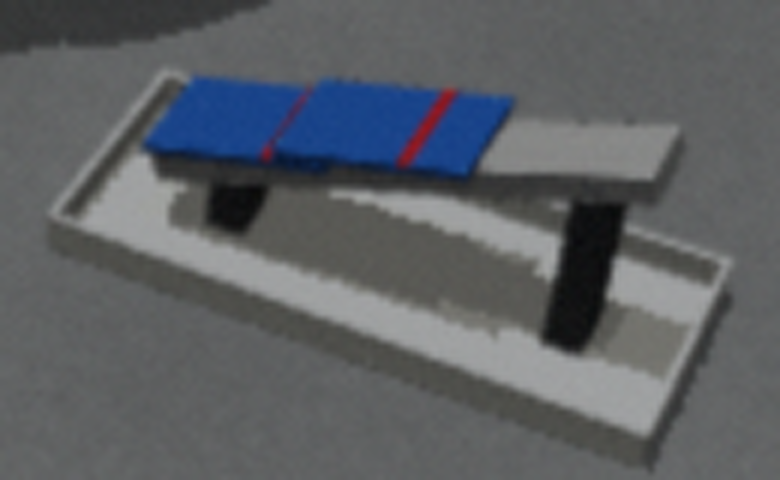

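The crop confirms the choice. The middle stand plate at (414,209) is about 100x60 mm and sits on the block. The plate at (442,138) is clearly bigger, the one at (410,267) is smaller, and both lie on the table. Next I'll measure the slate pose and the rack frame in both views.

```bash
cat > m.py <<'E'
from h import *
def masks(p):
    h=cv2.cvtColor(p,cv2.COLOR_BGR2HSV)
    return cv2.inRange(h,(100,110,50),(130,255,255)), cv2.inRange(h,(165,90,50),(180,255,255))|cv2.inRange(h,(0,130,50),(5,255,255))
def rect(c,m,T,p0,n,X,Y):
    P=onplane(c.reshape(-1,2),m,T,p0,n)-p0
    q=np.float32(np.c_[P@X,P@Y]*1000); r=cv2.minAreaRect(q); return r,q
E
python3 - <<'E'
from m import *
from cell import sense
s=sense(); print("tool axes (cols) \n",np.round(R.from_quat(s["tcp_rot"]).as_matrix(),3))
for n,seed,ru,bu in(("top0",(414,209),(211,187),(208,179)),("scene0",(238,272),(380,161),(387,162))):
    p,d,m,T=load(n); B,Rd=masks(p)
    k,lab=cv2.connectedComponents(B)
    M=(lab==lab[seed[1],seed[0]]).astype(np.uint8)
    c=cv2.findContours(M,cv2.RETR_EXTERNAL,cv2.CHAIN_APPROX_NONE)[0][0]
    r,_=rect(c,m,T,np.array([0,0,.038]),np.array([0,0,1.]),np.array([1.,0,0]),np.array([0,1.,0]))
    print(n,"loose slate c,size,ang",np.round(r[0],1),np.round(r[1],1),round(r[2],2))
    # rack plane: upper slate blue region
    x0,y0=(190,165) if n=="top0" else (330,150)
    x1,y1=(245,250) if n=="top0" else (425,185)
    Q=[];
    v,u=np.nonzero(B[y0:y1,x0:x1]); Q=dep(np.c_[u+x0,v+y0],d,m,T); 
    print(len(Q))
    roi=np.zeros_like(B); roi[y0:y1,x0:x1]=1
    k,lab,st,ce=cv2.connectedComponentsWithStats(Rd*roi)
    for i in range(1,k):
        if st[i][4]>6:
            v,u=np.nonzero(lab==i); G=dep(np.c_[u,v],d,m,T); print(" red",np.round(ce[i],1),st[i][4],np.round(np.median(G,0),4))
    if n=="top0":
        Mb=(B*roi>0); k,lab,st,ce=cv2.connectedComponentsWithStats(Mb.astype(np.uint8)); print(st[1:],ce[1:])
        for i in range(1,k):
            e=cv2.erode((lab==i).astype(np.uint8),np.ones((3,3))); v,u=np.nonzero(e)
            if len(u)<30: continue
            G=dep(np.c_[u,v],d,m,T); cG=G.mean(0); nn=np.linalg.svd(G-cG)[2][2]; nn*=np.sign(nn[2]); print(" plane",np.round(cG,4),np.round(nn,3),"tilt",np.degrees(np.arccos(nn[2])), "yaw",np.degrees(np.arctan2(-nn[1],-nn[0])), "res",np.std((G-cG)@nn))
E
```

```text
tool axes (cols) 
 [[ 0.382 -0.    -0.924]
 [ 0.924 -0.001  0.382]
 [-0.002 -1.    -0.   ]]
top0 loose slate c,size,ang [ 492.6 -231.3] [60.5 99.4] 84.97
1639
 red [210.3 186.2] 54 [0.5363 0.2469 0.0992]
 red [218.8 215.8] 44 [0.47   0.2295 0.0735]
[[195 171  27  17 288]
 [199 186  32  32 686]
 [208 215  31  31 665]] [[208.37152778 178.89583333]
 [214.60349854 201.13119534]
 [223.18045113 230.21052632]]
 plane [0.5525 0.2512 0.1027] [-0.29  -0.076  0.954] tilt 17.466798939408232 yaw 14.729348860946036 res 0.0020802516406202283
 plane [0.5026 0.238  0.0908] [-0.424  0.894  0.146] tilt 81.5792509666346 yaw -64.61874566018597 res 0.014947064206355257
 plane [0.4371 0.2209 0.066 ] [-0.379  0.912  0.158] tilt 80.90290501490581 yaw -67.43218088286132 res 0.014860589222183753
scene0 loose slate c,size,ang [ 495.6 -233. ] [ 60.9 102.4] 84.91
727
 red [380.7 160.8] 25 [0.5367 0.2485 0.0979]
```

```bash
cat > rack.py <<'E'
from m import *
def frame(psi):
    a=np.radians(psi); t=np.radians(15)
    X=np.array([np.cos(t)*np.cos(a),np.cos(t)*np.sin(a),np.sin(t)]); Y=np.array([-np.sin(a),np.cos(a),0]); return X,Y,np.cross(X,Y)
def upper(n):
    p,d,m,T=load(n); B,Rd=masks(p); roi=np.zeros_like(B)
    if n.startswith("top"): roi[165:225,190:245]=255
    else: roi[148:185,355:400]=255
    return p,d,m,T,B&roi,Rd&roi
if __name__=="__main__":
    psi=14.7
    # robust height of plane through line: depth points of both
    for n in("top0","scene0"):
        p,d,m,T,B,Rd=upper(n)
        if n=="top0":
            k,lab,st,ce=cv2.connectedComponentsWithStats(B)
            keep=np.isin(lab,[i for i in range(1,k) if st[i][4]>30])
            r1=Rd.copy(); r1[200:]=0; line2=Rd.copy(); line2[:200]=0
            U=cv2.morphologyEx((keep*255).astype(np.uint8)|r1,cv2.MORPH_CLOSE,np.ones((3,3)))
            U[210:]=U[210:]*(1)  # cut by component below
            vv,uu=np.nonzero(line2)
            # remove what's below line2
            kf=np.polyfit(uu,vv,1); yy,xx=np.mgrid[:400,:640]; U[yy>np.polyval(kf,xx)-1]=0
        else: U=B|Rd; r1=Rd
        X,Y,N=frame(psi); 
        e=cv2.erode(U,np.ones((3,3))); v,u=np.nonzero(e); G=dep(np.c_[u,v],d,m,T)
        # height offset along N
        g=G@N; off=np.median(g); print(n,"plane off",round(off,4),"mad",np.median(abs(g-off)),len(g))
        gx=G@X; i=abs(g-off)<.006; print("  slope resid vs 15deg:",np.degrees(np.polyfit(gx[i],g[i],1)[0]))
        np.save(n+"_off.npy",off)
        c=max(cv2.findContours(U,cv2.RETR_EXTERNAL,cv2.CHAIN_APPROX_NONE)[0],key=cv2.contourArea)
        p0=N*off
        r,q=rect(c,m,T,p0,N,X,Y); print("  rect (X,Y mm)",np.round(r[0],1),np.round(r[1],1),round(r[2],2))
        v,u=np.nonzero(r1); P=onplane(np.c_[u,v],m,T,p0,N); print("  red: X",np.round(np.mean(P@X)*1000,1),"Y",np.round(np.mean(P@Y)*1000,1),"span",np.ptp(P@X)*1000,np.ptp(P@Y)*1000,"world",np.round(P.mean(0),4))
        ql=np.polyfit(P@Y,P@X,1)[0]; print("  red line angle off",np.degrees(ql))
        V=cv2.cvtColor(U,cv2.COLOR_GRAY2BGR); o=p.copy(); cv2.drawContours(o,[c],-1,(0,255,0),1)
        cv2.imwrite(f"pics/u_{n}.png",cv2.resize(o[130:240,180:260] if n=="top0" else o[140:200,340:440],None,fx=6,fy=5.0 if n=="top0" else 6,interpolation=cv2.INTER_NEAREST))
E
python3 rack.py
```

```text
top0 plane off -0.0555 mad 0.001479273135993435 911
  slope resid vs 15deg: 0.3635922420654885
  rect (X,Y mm) [568.7 102.9] [97.6 58.4] 0.28
  red: X 587.0 Y 103.4 span 4.970278566410302 56.45448423010928 world [0.5361 0.2475 0.0983]
  red line angle off -0.4396561143661954
scene0 plane off -0.0565 mad 0.0008454132197568826 326
  slope resid vs 15deg: 0.7743752975945734
  rect (X,Y mm) [561.9  99.5] [120.3  73.4] 6.88
  red: X 587.6 Y 103.7 span 4.852917090560016 58.09707105909226 world [0.5368 0.248  0.0975]
  red line angle off -0.2311110780006455
```

Call:
servo_tool(
  rot=[
    [0,0,0],
    [0,0,0],
    [0,0,0],
    [0,0,0],
    [0,0,0],
  ],
  translation=[
    [-0.029,0,-0.034],
    [-0.029,0,-0.034],
    [-0.029,0,-0.034],
    [-0.029,0,-0.034],
    [-0.029,0,-0.034],
  ],
  fingers=[0.085,0.085,0.085,0.085,0.085],
)

```text
time: 0.6
ee_pos: [0.3504, 0.3999, 0.231]
tcp_rot: [0.588, 0.393, -0.393, -0.588]
wrist_force: [0.9, -0.0, 0.2]
width: 0.993
```

Call:
servo_tool(
  rot=[
    [0,0,0],
    [0,0,0],
    [0,0,0],
    [0,0,0],
    [0,0,0],
  ],
  translation=[
    [-0.029,0,-0.034],
    [-0.029,0,-0.034],
    [-0.029,0,-0.034],
    [-0.029,0,-0.034],
    [-0.029,0,-0.034],
  ],
  fingers=[0.085,0.085,0.085,0.085,0.085],
)

```text
time: 1.1
ee_pos: [0.452, 0.2011, 0.2312]
tcp_rot: [-0.588, -0.393, 0.393, 0.588]
wrist_force: [1.2, 0.6, 0.2]
width: 0.997
```

```bash
cat > plan.py <<'E'
from h import *
from cell import sense
import sys
def plan(tp,tx,ty,nt,nr):
    """target pos, target tool x dir, tool y dir; nt rows translation, nr rows rotation (first)"""
    s=sense(); p=np.array(s["ee_pos"]); r=R.from_quat(s["tcp_rot"])
    ty=np.array(ty)/np.linalg.norm(ty); tx=np.array(tx,float); tx-=tx@ty*ty; tx/=np.linalg.norm(tx)
    if tx@r.as_matrix()[:,0]<0: tx=-tx
    t=R.from_matrix(np.c_[tx,ty,np.cross(tx,ty)])
    dr=(r.inv()*t).as_rotvec(); print("pos err mm",np.round((np.array(tp)-p)*1000,1),"rotvec deg",np.round(np.degrees(dr),2))
    st=(np.array(tp)-p)/nt
    for i in range(max(nt,nr)):
        w=dr/nr if i<nr else np.zeros(3); d=r.inv().apply(st) if i<nt else np.zeros(3)
        print(i,"rot",np.round(w,4),"tr",np.round(d,4)); r=r*R.from_rotvec(w)
def ang(a): a=np.radians(a); return [np.cos(a),np.sin(a),0]
E
python3 -c "
from plan import *
plan([.494,-.232,.13],ang(85),[0,0,-1],10,5)"
```

```text
pos err mm [  42.  -433.1 -101.2] rotvec deg [-1.000e-02 -1.744e+01 -1.000e-02]
0 rot [-0.     -0.0609 -0.    ] tr [-0.0384  0.0101 -0.0204]
1 rot [-0.     -0.0609 -0.    ] tr [-0.0396  0.0101 -0.018 ]
2 rot [-0.     -0.0609 -0.    ] tr [-0.0406  0.0101 -0.0156]
3 rot [-0.     -0.0609 -0.    ] tr [-0.0415  0.0101 -0.0131]
4 rot [-0.     -0.0609 -0.    ] tr [-0.0422  0.0101 -0.0105]
5 rot [0. 0. 0.] tr [-0.0428  0.0101 -0.008 ]
6 rot [0. 0. 0.] tr [-0.0428  0.0101 -0.008 ]
7 rot [0. 0. 0.] tr [-0.0428  0.0101 -0.008 ]
8 rot [0. 0. 0.] tr [-0.0428  0.0101 -0.008 ]
9 rot [0. 0. 0.] tr [-0.0428  0.0101 -0.008 ]
```

Call:
servo_tool(
  rot=[
    [0,-0.061,0],
    [0,-0.061,0],
    [0,-0.061,0],
    [0,-0.061,0],
    [0,-0.061,0],
  ],
  translation=[
    [-0.0385,0,-0.0205],
    [-0.0395,0,-0.018],
    [-0.0405,0,-0.0155],
    [-0.0415,0.01,-0.013],
    [-0.042,0.01,-0.0105],
  ],
  fingers=[0.085,0.085,0.085,0.085,0.085],
)

```text
time: 1.6
ee_pos: [0.4726, -0.015, 0.2112]
tcp_rot: [0.521, 0.479, -0.478, -0.52]
wrist_force: [0.5, 1.0, 0.3]
width: 0.997
```

Call:
servo_tool(
  rot=[
    [0,0,0],
    [0,0,0],
    [0,0,0],
    [0,0,0],
    [0,0,0],
  ],
  translation=[
    [-0.043,0.016,-0.008],
    [-0.043,0.016,-0.008],
    [-0.043,0.016,-0.008],
    [-0.043,0.016,-0.008],
    [-0.043,0.016,-0.008],
  ],
  fingers=[0.085,0.085,0.085,0.085,0.085],
)

```text
time: 2.1
ee_pos: [0.4936, -0.2325, 0.1304]
tcp_rot: [-0.521, -0.478, 0.478, 0.521]
wrist_force: [0.9, 1.4, 1.2]
width: 0.995
```

```bash
python3 - <<'E'
from plan import *
from cell import viewer
plan([.494,-.232,.016],ang(85),[0,0,-1],5,1)
for n in("scene","top"):
    p,d=viewer.snapshot(n); 
    c=viewer.get_calibration(n); np.savez(f"{n}1.npz",p=p,d=d,mtx=c["mtx"],pose=c["pose"])
    cr=p[190:330,150:330] if n=="scene" else p[150:290,330:500]
    cv2.imwrite(f"pics/{n}1.png",cv2.resize(cr,None,fx=4,fy=4,interpolation=cv2.INTER_CUBIC))
E
```

```text
pos err mm [   0.4    0.5 -114.4] rotvec deg [-0.02  0.05  0.01]
0 rot [-0.0004  0.0008  0.0002] tr [ 0.0001  0.0229 -0.0001]
1 rot [0. 0. 0.] tr [ 0.0001  0.0229 -0.0001]
2 rot [0. 0. 0.] tr [ 0.0001  0.0229 -0.0001]
3 rot [0. 0. 0.] tr [ 0.0001  0.0229 -0.0001]
4 rot [0. 0. 0.] tr [ 0.0001  0.0229 -0.0001]
```

View pics/scene1.png

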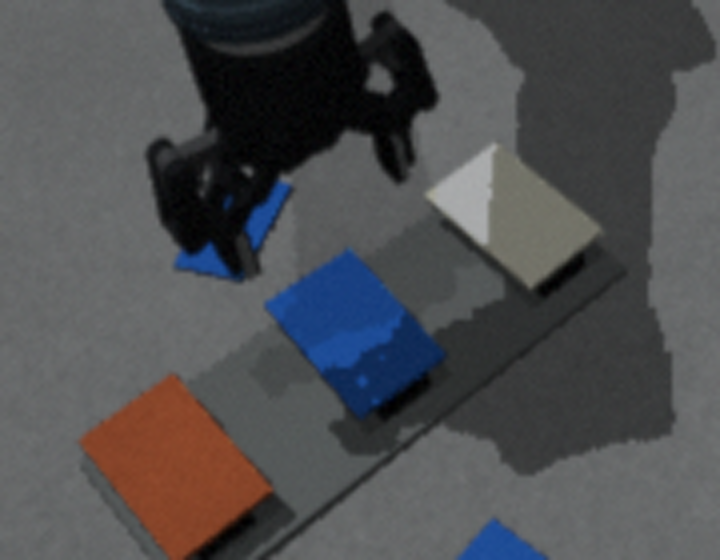

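View pics/top1.png

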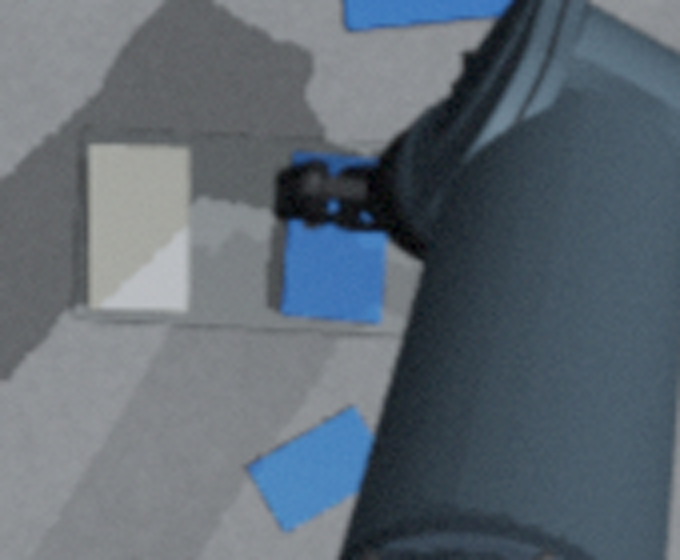

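The scene crop shows the open fingers, tips at about (212,257) and (250,234), straddling the blue slate at (238,272). I'll check the tips against the TCP.

```bash
python3 - <<'E'
from h import *
p,d,m,T=load("scene1")
for z in(.13,.143): print(z,np.round(onz([[212.5,257.5],[250.5,233.8]],m,T,z),4))
P=dep([[211,254],[250,231]],d,m,T); print(P)
E
```

```text
0.13 [[ 0.4861 -0.2745  0.13  ]
 [ 0.4953 -0.1797  0.13  ]]
0.143 [[ 0.4955 -0.278   0.143 ]
 [ 0.5046 -0.1851  0.143 ]]
[[ 0.50278635 -0.28121845  0.16553889]
 [ 0.51069136 -0.18842567  0.16081278]]
```

Call:
servo_tool(
  rot=[
    [0,0,0],
    [0,0,0],
    [0,0,0],
    [0,0,0],
    [0,0,0],
  ],
  translation=[
    [0.0005,0.02,-0.0005],
    [0,0.02,0],
    [0,0.02,0],
    [0,0.015,0],
    [0,0,0],
  ],
  fingers=[0.085,0.085,0.085,0.085,0.085],
)

```text
time: 2.7
ee_pos: [0.4929, -0.2295, 0.0545]
tcp_rot: [-0.52, -0.477, 0.479, 0.522]
wrist_force: [-0.1, 0.4, -0.7]
width: 0.995
```

```bash
python3 - <<'E'
from plan import *
plan([.4945,-.232,.016],ang(85),[0,0,-1],4,1)
s=sense(); print(s["ee_pos"],s["wrist_force"],s["dq"])
E
```

```text
pos err mm [  1.6  -2.5 -38.5] rotvec deg [-0.21  0.05  0.07]
0 rot [-0.0037  0.0009  0.0012] tr [-0.0006  0.0096 -0.0005]
1 rot [0. 0. 0.] tr [-0.0006  0.0096 -0.0005]
2 rot [0. 0. 0.] tr [-0.0006  0.0096 -0.0005]
3 rot [0. 0. 0.] tr [-0.0006  0.0096 -0.0005]
[ 0.49290671 -0.22946535  0.05449088] [-0.11096504  0.39285612 -0.73671808] [-0.00434995 -0.03894537  0.01474514 -0.02175024  0.00743545  0.02701151
 -0.00387152]
```

Call:
servo_tool(
  rot=[
    [0,0,0],
    [0,0,0],
    [0,0,0],
    [0,0,0],
    [0,0,0],
  ],
  translation=[
    [0,0.012,0],
    [0,0.012,0],
    [0,0.01,0],
    [0,0.005,0],
    [0,0,0],
  ],
  fingers=[0.085,0.085,0.085,0.085,0.085],
)

```text
time: 3.2
ee_pos: [0.4938, -0.2303, 0.0165]
tcp_rot: [-0.521, -0.478, 0.478, 0.522]
wrist_force: [-0.5, 0.2, 0.6]
width: 0.993
```

```bash
python3 - <<'E'
from plan import *
from cell import viewer
plan([.4945,-.232,.016],ang(85),[0,0,-1],4,1)
for n in("scene",):
    p,d=viewer.snapshot(n); 
    c=viewer.get_calibration(n); np.savez(f"{n}2.npz",p=p,d=d,mtx=c["mtx"],pose=c["pose"])
    cr=p[190:330,150:330]
    cv2.imwrite(f"pics/{n}2.png",cv2.resize(cr,None,fx=4,fy=4,interpolation=cv2.INTER_CUBIC))
print(sense()["wrist_force"])
E
```

```text
pos err mm [ 0.7 -1.7 -0.5] rotvec deg [-0.08  0.02  0.02]
0 rot [-0.0014  0.0004  0.0004] tr [-0.0004  0.0001 -0.0002]
1 rot [0. 0. 0.] tr [-0.0004  0.0001 -0.0002]
2 rot [0. 0. 0.] tr [-0.0004  0.0001 -0.0002]
3 rot [0. 0. 0.] tr [-0.0004  0.0001 -0.0002]
[-0.45935584 -0.66276053  0.34578087]
```

View pics/scene2.png

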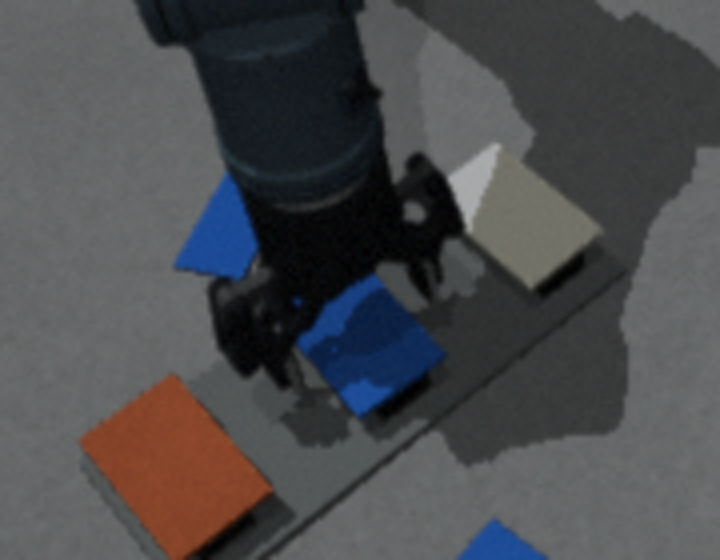

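The fingers stand on both sides of the blue slate, at about (222,283) and (259,262) in full-image pixels, clear of the neighbours. I'll close them.

Call:
servo_tool(
  rot=[
    [0,0,0],
    [0,0,0],
    [0,0,0],
    [0,0,0],
    [0,0,0],
  ],
  translation=[
    [0,0,0],
    [0,0,0],
    [0,0,0],
    [0,0,0],
    [0,0,0],
  ],
  fingers=[0.05,0.05,0.05,0.05,0.05],
)

```text
time: 3.75
ee_pos: [0.4948, -0.2308, 0.0182]
tcp_rot: [0.522, 0.478, -0.478, -0.521]
wrist_force: [-1.3, 0.3, 5.5]
width: 0.68
```

Call:
servo_tool(
  rot=[
    [0,0,0],
    [0,0,0],
    [0,0,0],
    [0,0,0],
    [0,0,0],
  ],
  translation=[
    [0,-0.004,0],
    [0,-0.008,0],
    [0,-0.02,0],
    [0,-0.03,0],
    [0,-0.03,0],
  ],
  fingers=[0.05,0.05,0.05,0.05,0.05],
)

```text
time: 4.25
ee_pos: [0.494, -0.2304, 0.1106]
tcp_rot: [-0.521, -0.478, 0.478, 0.521]
wrist_force: [0.4, -0.3, -1.0]
width: 0.685
```

```bash
python3 - <<'E'
from plan import *
from cell import viewer
s=sense(); print(s["ee_pos"],s["wrist_force"],s["width"]*.0854)
for n in("scene",):
    p,d=viewer.snapshot(n); 
    c=viewer.get_calibration(n); np.savez(f"{n}3.npz",p=p,d=d,mtx=c["mtx"],pose=c["pose"])
    cr=p[170:310,150:330]
    cv2.imwrite(f"pics/{n}3.png",cv2.resize(cr,None,fx=4,fy=4,interpolation=cv2.INTER_CUBIC))
E
```

```text
[ 0.49403686 -0.23037012  0.11058316] [ 0.4172961  -0.27023364 -0.99184691] 0.058520168356579534
```

View pics/scene3.png

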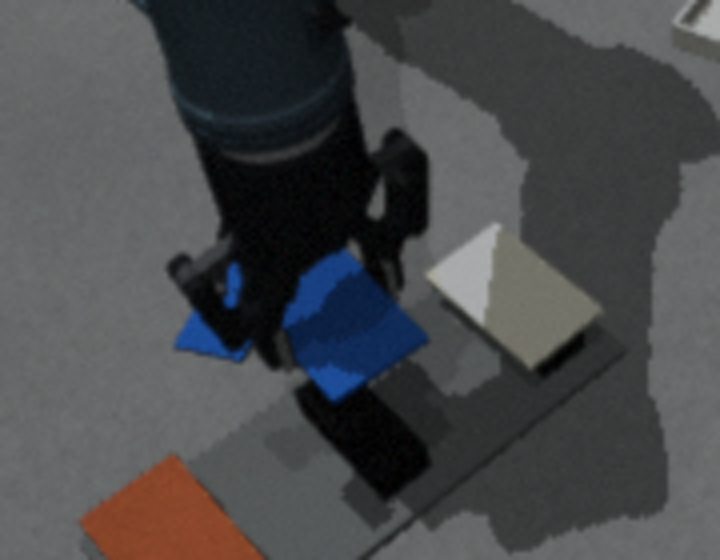

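The slate is held: the opening reads 58.5 mm and it has lifted off the black block, with the terracotta and white slates undisturbed. Next is the carry to a hover 60 mm above the target, tilted 15°.

```bash
cat > tgt.py <<'E'
from rack import *
X,Y,N=frame(15.0)
E=np.array([.5393,.2486,.0987])
O=E+.05*X
E
python3 - <<'E'
from plan import *
from tgt import *
print(O, O+.046*N)
plan([.54,0.0,.2],Y,-N,6,6)
E
```

```text
[0.58595064 0.2611     0.11164095] [0.57445064 0.25801858 0.15607354]
pos err mm [ 43.1 231.8  84.7] rotvec deg [-14.49 -19.87  -2.78]
0 rot [-0.0421 -0.0578 -0.0081] tr [ 0.0391 -0.0142 -0.0039]
1 rot [-0.0421 -0.0578 -0.0081] tr [ 0.0389 -0.0136 -0.0067]
2 rot [-0.0421 -0.0578 -0.0081] tr [ 0.0385 -0.013  -0.0095]
3 rot [-0.0421 -0.0578 -0.0081] tr [ 0.038  -0.0122 -0.0123]
4 rot [-0.0421 -0.0578 -0.0081] tr [ 0.0373 -0.0113 -0.0149]
5 rot [-0.0421 -0.0578 -0.0081] tr [ 0.0365 -0.0103 -0.0175]
```

Call:
servo_tool(
  rot=[
    [-0.042,-0.058,-0.008],
    [-0.042,-0.058,-0.008],
    [-0.042,-0.058,-0.008],
    [-0.042,-0.058,-0.008],
    [-0.042,-0.058,-0.008],
  ],
  translation=[
    [0.039,-0.014,-0.004],
    [0.039,-0.0135,-0.0065],
    [0.0385,-0.013,-0.0095],
    [0.038,-0.012,-0.012],
    [0.037,-0.011,-0.015],
  ],
  fingers=[0.05,0.05,0.05,0.05,0.05],
)

```text
time: 4.8
ee_pos: [0.5304, -0.0361, 0.1804]
tcp_rot: [0.489, 0.607, -0.485, -0.398]
wrist_force: [-0.3, 0.4, -1.0]
width: 0.686
```

```bash
python3 - <<'E'
from plan import *
from tgt import *
print(sense()["ee_pos"],sense()["width"])
plan(O+.066*N,Y,-N,9,4)
E
```

```text
[ 0.53037514 -0.036113    0.18044336] 0.6862107245050582
pos err mm [ 39.1 292.8  -5.1] rotvec deg [-2.65 -3.13 -0.24]
0 rot [-0.0116 -0.0137 -0.001 ] tr [ 0.0309  0.0032 -0.0105]
1 rot [-0.0116 -0.0137 -0.001 ] tr [ 0.0308  0.0033 -0.0109]
2 rot [-0.0116 -0.0137 -0.001 ] tr [ 0.0306  0.0035 -0.0113]
3 rot [-0.0116 -0.0137 -0.001 ] tr [ 0.0305  0.0036 -0.0117]
4 rot [0. 0. 0.] tr [ 0.0303  0.0038 -0.012 ]
5 rot [0. 0. 0.] tr [ 0.0303  0.0038 -0.012 ]
6 rot [0. 0. 0.] tr [ 0.0303  0.0038 -0.012 ]
7 rot [0. 0. 0.] tr [ 0.0303  0.0038 -0.012 ]
8 rot [0. 0. 0.] tr [ 0.0303  0.0038 -0.012 ]
```

Call:
servo_tool(
  rot=[
    [-0.0115,-0.014,-0.001],
    [-0.0115,-0.014,-0.001],
    [-0.0115,-0.014,-0.001],
    [-0.0115,-0.014,-0.001],
    [0,0,0],
  ],
  translation=[
    [0.031,0.003,-0.0105],
    [0.031,0.0035,-0.011],
    [0.0305,0.0035,-0.0115],
    [0.0305,0.0035,-0.0115],
    [0.0305,0.004,-0.012],
  ],
  fingers=[0.05,0.05,0.05,0.05,0.05],
)

```text
time: 5.3
ee_pos: [0.552, 0.1262, 0.1766]
tcp_rot: [0.483, 0.629, -0.484, -0.371]
wrist_force: [-0.0, -0.2, -1.5]
width: 0.681
```

Call:
servo_tool(
  rot=[
    [0,0,0],
    [0,0,0],
    [0,0,0],
    [0,0,0],
    [0,0,0],
  ],
  translation=[
    [0.03,0.004,-0.012],
    [0.03,0.004,-0.012],
    [0.03,0.004,-0.012],
    [0.03,0.004,-0.012],
    [0,0,0],
  ],
  fingers=[0.05,0.05,0.05,0.05,0.05],
)

```text
time: 5.8
ee_pos: [0.5697, 0.2607, 0.1736]
tcp_rot: [0.48, 0.631, -0.484, -0.37]
wrist_force: [0.2, -0.2, -0.9]
width: 0.683
```

```bash
cat > snap.py <<'E'
import sys
from plan import *
from cell import viewer
def snap(k):
    for n in("scene","top"):
        p,d=viewer.snapshot(n); c=viewer.get_calibration(n); np.savez(f"{n}{k}.npz",p=p,d=d,mtx=c["mtx"],pose=c["pose"])
        cr=p[100:220,310:450] if n=="scene" else p[110:270,160:280]
        f=5 if n=="scene" else 3.5
        cv2.imwrite(f"pics/{n}{k}.png",cv2.resize(cr,None,fx=f,fy=f,interpolation=cv2.INTER_CUBIC))
E
python3 - <<'E'
from snap import *
from tgt import *
print(sense()["ee_pos"],sense()["width"])
plan(O+.066*N,Y,-N,1,1); snap(4)
E
```

```text
[0.5696711  0.26069516 0.17356419] 0.6831616592290691
pos err mm [-0.2 -4.   1.8] rotvec deg [-0.05  0.31  0.23]
0 rot [-0.0008  0.0054  0.004 ] tr [-0.0038 -0.0021  0.0008]
```

View pics/scene4.png

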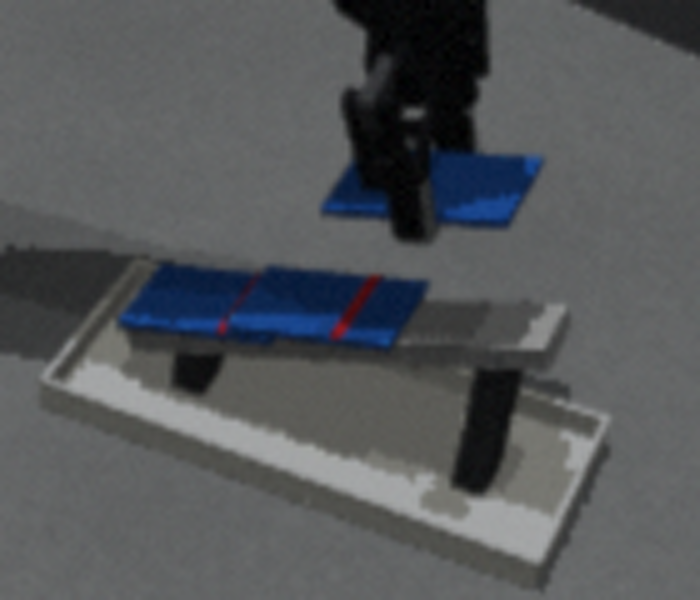

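View pics/top4.png

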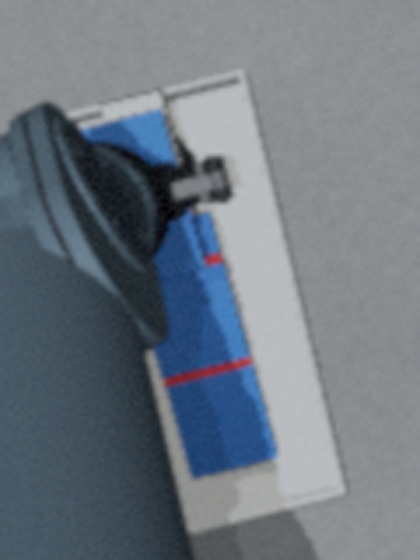

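The scene view shows the held slate from about (375,142) to (418,131), parallel above the rack and uphill of the red line. I'll check its outline in the hand against the prediction from the TCP pose.

```bash
cat > chk.py <<'E'
from snap import *
from m import masks
def held(k,pos,q,tb=.0138,zt=0.,xt=0.):
    r=R.from_quat(q).as_matrix(); 
    # slate frame: Y=±toolx, N=-tool y ; X uphill = choose
    Nn=-r[:,1]; Xx=r[:,2] if r[:,2][0]>0 else -r[:,2]; Yy=np.cross(Nn,Xx)
    o=pos+Nn*tb+Xx*zt+Yy*xt
    return o,Xx,Yy,Nn
def corners(o,X,Y,N,h): return np.array([o+X*a*.05+Y*b*.03+N*h for a,b in((-1,-1),(1,-1),(1,1),(-1,1))])
E
python3 - <<'E'
from chk import *
from tgt import E
s=sense(); o,Xx,Yy,Nn=held(4,s["ee_pos"],s["tcp_rot"]); print(o,s["ee_pos"])
for n,(x0,y0,x1,y1),f in(("scene4",(360,120,430,160),10),("top4",(165,120,265,215),6)):
    p,d,m,T=load(n); big=cv2.resize(p[y0:y1,x0:x1],None,fx=f,fy=f,interpolation=cv2.INTER_NEAREST)
    for h,c in((.006,(0,255,0)),(0,(0,255,255))):
        q=(proj(corners(o,Xx,Yy,Nn,h),m,T)+.5-[x0,y0])*f
        cv2.polylines(big,[np.int32(q)],True,c,1)
    cv2.imwrite(f"pics/chk_{n}.png",big)
E
```

```text
[0.56643872 0.25393954 0.18640518] [0.56985144 0.25484973 0.17306483]
```

View pics/chk_scene4.png

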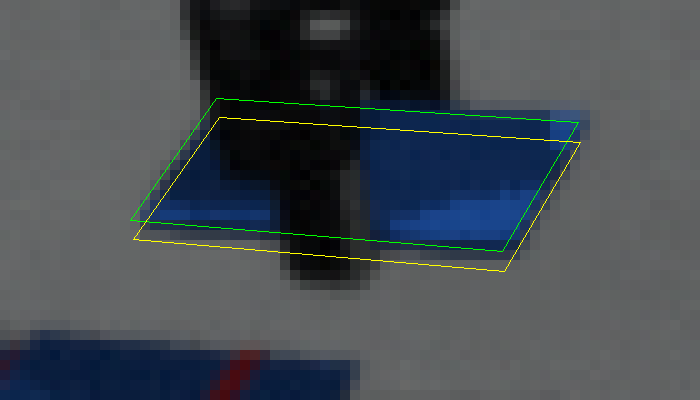

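View pics/chk_top4.png

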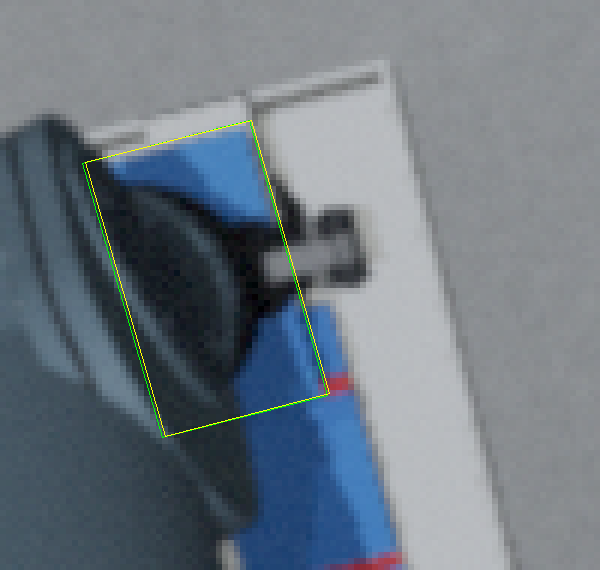

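The pictures were taken while the arm was still settling (y went from 0.2607 to 0.2548), so this comparison isn't valid. I'll lower a bit, let it settle and check again.

Call:
servo_tool(
  rot=[
    [0,0,0],
    [0,0,0],
    [0,0,0],
    [0,0,0],
    [0,0,0],
  ],
  translation=[
    [0,0.01,0],
    [0,0.01,0],
    [0,0,0],
    [0,0,0],
    [0,0,0],
  ],
  fingers=[0.05,0.05,0.05,0.05,0.05],
)

```text
time: 6.4
ee_pos: [0.5754, 0.2552, 0.1538]
tcp_rot: [0.483, 0.628, -0.484, -0.372]
wrist_force: [0.7, 0.2, -1.2]
width: 0.679
```

Call:
servo_tool(
  rot=[
    [0,0,0],
    [0,0,0],
    [0,0,0],
    [0,0,0],
    [0,0,0],
  ],
  translation=[
    [0,0,0],
    [0,0,0],
    [0,0,0],
    [0,0,0],
    [0,0,0],
  ],
  fingers=[0.05,0.05,0.05,0.05,0.05],
)

```text
time: 6.9
ee_pos: [0.5752, 0.2556, 0.1537]
tcp_rot: [0.483, 0.629, -0.484, -0.371]
wrist_force: [-0.1, -0.4, -1.5]
width: 0.682
```

```bash
cat > ov.py <<'E'
from chk import *
from tgt import *
def ov(k,**kw):
    s=sense(); o,Xx,Yy,Nn=held(k,s["ee_pos"],s["tcp_rot"],**kw); print(s["ee_pos"],s["wrist_force"])
    snap(k); print(sense()["ee_pos"])
    D=o-E; print("slate origin in exposure axes mm",np.round([D@X*1e3,D@Y*1e3,D@N*1e3],1),"rot err deg",np.round(np.degrees([Xx@Y,Yy@N,Xx@N]),2))
    for n,(x0,y0,x1,y1),f in((f"scene{k}",(350,120,430,175),10),(f"top{k}",(165,120,265,215),6)):
        p,d,m,T=load(n); big=cv2.resize(p[y0:y1,x0:x1],None,fx=f,fy=f,interpolation=cv2.INTER_NEAREST)
        for h,c in((.006,(0,255,0)),(0,(0,255,255))):
            q=(proj(corners(o,Xx,Yy,Nn,h),m,T)+.5-[x0,y0])*f
            cv2.polylines(big,[np.int32(q)],True,c,1)
        q=(proj(E+np.array([[-.03],[.03]])*Y,m,T)+.5-[x0,y0])*f; cv2.polylines(big,[np.int32(q)],False,(255,255,0),1)
        cv2.imwrite(f"pics/chk_{n}.png",big)
E
python3 -c "
from ov import *
ov(5)"
```

```text
[0.5752045  0.25562713 0.15374803] [-0.10235201 -0.42419076 -1.46954092]
[0.57517146 0.25559108 0.15369172]
slate origin in exposure axes mm [49.5 -2.5 57.5] rot err deg [-0.06 -0.02 -0.15]
```

View pics/chk_scene5.png

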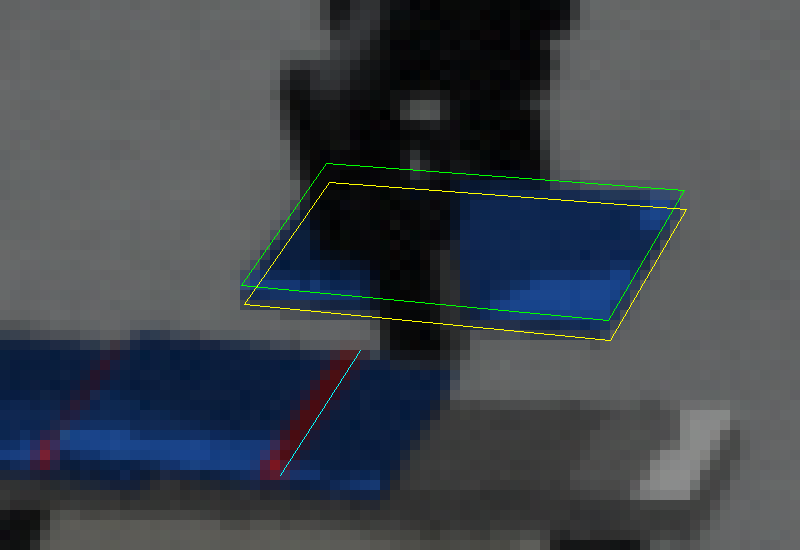

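View pics/chk_top5.png

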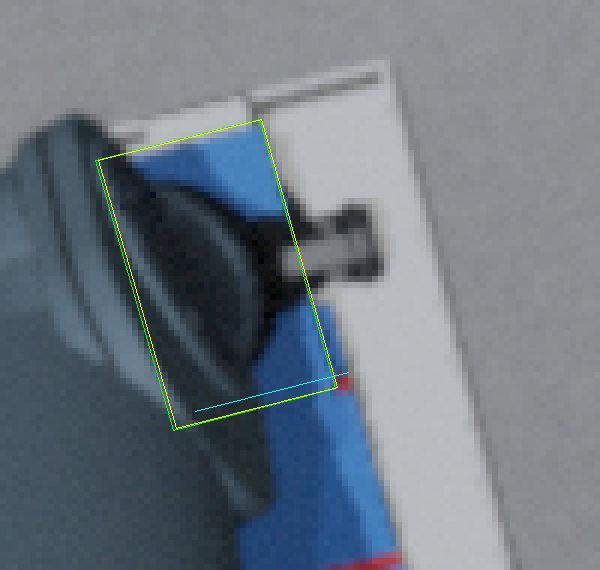

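When settled, the predicted outline and the picture agree to about 1 px in both views. That puts the slate at x 49.5, y −2.5, 57.5 mm above the face. I'll shift +2.5 mm sideways and lower 45 mm.

Call:
servo_tool(
  rot=[
    [0,0,0],
    [0,0,0],
    [0,0,0],
    [0,0,0],
    [0,0,0],
  ],
  translation=[
    [0.0025,0.01,-0.0005],
    [0,0.01,0],
    [0,0.01,0],
    [0,0.01,0],
    [0,0.005,0],
  ],
  fingers=[0.05,0.05,0.05,0.05,0.05],
)

```text
time: 7.5
ee_pos: [0.5858, 0.2607, 0.1086]
tcp_rot: [0.483, 0.628, -0.484, -0.372]
wrist_force: [-0.4, -0.2, -0.3]
width: 0.687
```

Call:
servo_tool(
  rot=[
    [0,0,0],
    [0,0,0],
    [0,0,0],
    [0,0,0],
    [0,0,0],
  ],
  translation=[
    [0,0,0],
    [0,0,0],
    [0,0,0],
    [0,0,0],
    [0,0,0],
  ],
  fingers=[0.05,0.05,0.05,0.05,0.05],
)

```text
time: 8.0
ee_pos: [0.5863, 0.2612, 0.1107]
tcp_rot: [0.483, 0.629, -0.483, -0.371]
wrist_force: [0.1, -0.8, -0.4]
width: 0.681
```

```bash
python3 -c "
from ov import *
ov(6)"
```

```text
[0.5863304  0.26118375 0.11073795] [ 0.06068008 -0.84686485 -0.38458737]
[0.58621942 0.26115602 0.11055014]
slate origin in exposure axes mm [50.2 -0.  12.8] rot err deg [-0.06 -0.02 -0.12]
```

View pics/chk_scene6.png

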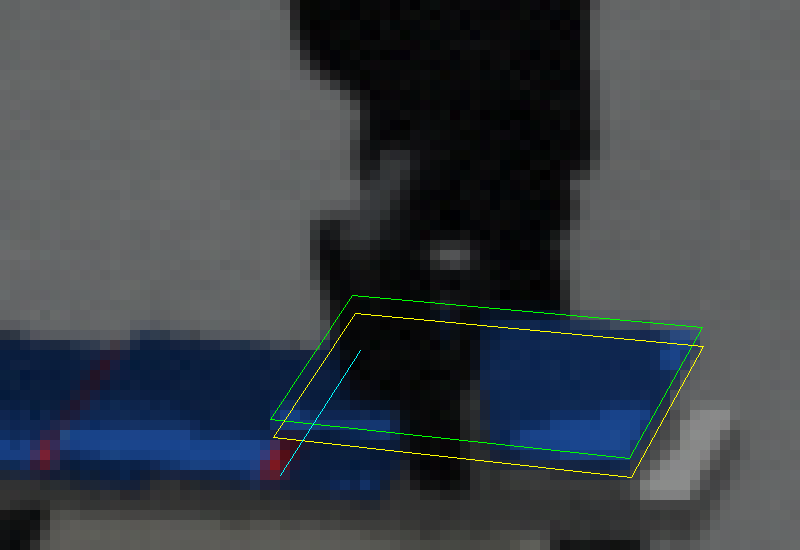

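View pics/chk_top6.png

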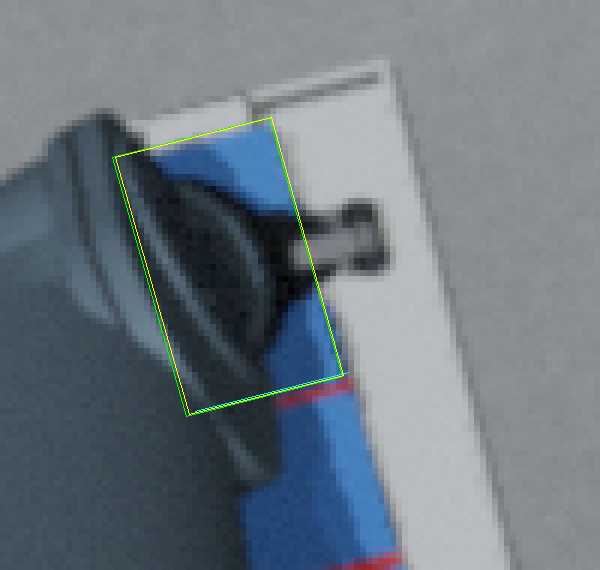

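```bash
cat > edge.py <<'E'
from tgt import *
from scipy.ndimage import map_coordinates
def prof(n,a,b,N_h,steps=200):
    """sample blueness (B-R)/(B+R) between exposure-axes points a,b (mm, x,y) at height h mm"""
    p,d,m,T=load(n); f=p.astype(float); g=(f[...,0]-f[...,2])/(f.sum(2)+20)
    t=np.linspace(0,1,steps); ab=np.array(a)+(np.array(b)-np.array(a))*t[:,None]
    P=E+ab[:,:1]/1e3*X+ab[:,1:]/1e3*Y+N_h/1e3*N
    uv=proj(P,m,T); return ab,map_coordinates(g,[uv[:,1],uv[:,0]],order=1)
def edge(n,a,b,h):
    ab,v=prof(n,a,b,h); lo,hi=np.percentile(v,[8,92]); s=v>(lo+hi)/2
    k=np.nonzero(np.diff(s.astype(int)))[0]
    return ab[k], hi-lo
def xedges(n,x0,x1,ys,h):
    return [ [round(float(e[0]),1) for e in edge(n,(x0,y),(x1,y),h)[0]] for y in ys]
def yedges(n,y0,y1,xs,h):
    return [ [round(float(e[1]),1) for e in edge(n,(x,y0),(x,y1),h)[0]] for x in xs]
E
python3 - <<'E'
from edge import *
ys=[-24,-16,-8,0,8,16,24]
for n in("top0","scene0"):
    print(n,"laid upper end (28)",xedges(n,12,44,[-14,-7,0,7,14],0))
    print(n,"red line (-6,0)",xedges(n,-16,10,ys,0))
    print(n,"sides(-30)",yedges(n,-45,-15,[-60,-45,-30,-15,10,20],0),"(+30)",yedges(n,15,45,[-60,-45,-30,-15,10,20],0))
for n in("top6","scene6"):
    print(n,"held uphill end",xedges(n,85,115,ys,18.8))
    print(n,"held sides -30",yedges(n,-45,-15,[5,15,20,30,70,75,80,85,90,95],18.8))
E
```

```text
top0 laid upper end (28) [[26.8], [27.0], [27.0], [26.8], [27.0]]
top0 red line (-6,0) [[-6.7, -0.1], [-6.7, -0.2], [-6.7, -0.2], [-6.7, -0.1], [-6.7, 0.1], [-6.7, 0.1], [-6.7, -0.1]]
top0 sides(-30) [[-30.1], [-30.1], [-29.8], [-29.8], [-29.9], [-30.2]] (+30) [[28.7], [28.7], [28.6], [28.6], [28.6], [28.4]]
scene0 laid upper end (28) [[29.7], [30.0], [30.0], [30.3], [30.5]]
scene0 red line (-6,0) [[-6.7, 1.1], [-6.7, 1.0], [-6.7, 1.0], [-6.9, 1.2], [-6.6, 1.2], [-6.7, 1.5], [-6.9, 1.4]]
scene0 sides(-30) [[-39.6], [-39.6], [-35.5], [-36.0], [-35.7], [-36.3]] (+30) [[28.3], [28.4], [28.4], [28.1], [28.1], [28.3]]
top6 held uphill end [[98.0], [97.1], [96.8], [97.1], [85.2, 96.6], [97.5], [107.8]]
top6 held sides -30 [[-31.7], [-32.2], [-32.5], [-30.4], [-30.4], [-30.1], [-30.5], [-30.4], [-30.2], [-29.9]]
scene6 held uphill end [[101.6], [101.4], [101.3], [101.0], [100.8], [101.1], [100.4]]
scene6 held sides -30 [[-35.1], [-37.3], [-20.0], [-20.3], [-36.3], [-36.7], [-36.7], [-36.9], [-36.7], [-37.0]]
```

```bash
python3 - <<'E'
from edge import *
for n in("top6","scene6","top0","scene0"):
    p,d,m,T=load(n); f=p.astype(float); g=(f[...,2]-f[...,1])/(f.sum(2)+20)
    for y in(-26,-20,-14,-8):
        x=np.arange(-12,6,1.); P=E+x[:,None]/1e3*X+y/1e3*Y; uv=proj(P,m,T)
        print(n,y,np.round(map_coordinates(g,[uv[:,1],uv[:,0]],order=1)*100).astype(int))
E
```

```text
top6 -26 [-14 -13 -12  -8  -1   6  15  23  20  13   4  -4 -11 -12 -13 -14 -14 -14]
top6 -20 [-14 -14 -12  -8  -4   4  13  16  16  14   4  -7 -10 -13 -14 -14 -14 -14]
top6 -14 [-14 -13 -11  -8   1  11  19  24  28  18   6  -2  -9 -14 -14 -15 -15 -15]
top6 -8 [-14 -13 -12  -7   1   9  18  28  25  18   8  -2 -11 -12 -14 -14 -14 -14]
scene6 -26 [-17 -16 -14 -12  -2   9  20  31  41  48  42  37  30  18   7  -2  -7 -11]
scene6 -20 [-16 -14 -11  -8   0  11  22  31  37  44  42  34  26  16   5  -5  -9 -11]
scene6 -14 [-16 -15 -11  -6  -1   4  10  16  17  17  18  12   5  -1  -5  -9 -13 -14]
scene6 -8 [-15 -16 -16 -15 -15 -14 -14 -14 -14 -14 -14 -15 -15 -16 -16 -16 -17 -17]
top0 -26 [-14 -13 -12  -8  -2   6  16  27  30  29  24  15   6  -1  -9 -12 -13 -14]
top0 -20 [-14 -14 -12  -8  -4   5  14  22  29  32  24  17   7  -3 -10 -12 -14 -14]
top0 -14 [-15 -14 -12  -9  -2   6  16  25  33  31  27  19   8  -2  -7 -12 -13 -14]
top0 -8 [-14 -13 -13  -9  -3   4  16  27  30  32  28  18   9   0  -8 -12 -13 -14]
scene0 -26 [-17 -16 -15 -12  -3   8  18  28  37  44  38  33  26  14   3  -6  -9 -13]
scene0 -20 [-16 -14 -12  -8   0  11  22  32  40  47  45  35  25  14   4  -5 -10 -13]
scene0 -14 [-15 -14 -10  -6  -1  12  25  37  41  45  47  37  27  16   7  -3 -11 -13]
scene0 -8 [-16 -16 -13  -8  -2   8  20  32  39  42  44  38  26  14   4  -3 -10 -13]
```

In the top view about 2 mm of the red line is covered, and the uphill end is 1.7 mm short; the scene view says 0.9 mm short. I'll shift 1.7 mm uphill and 0.3 mm sideways while lowering 8 mm.

Call:
servo_tool(
  rot=[
    [0,0,0],
    [0,0,0],
    [0,0,0],
    [0,0,0],
    [0,0,0],
  ],
  translation=[
    [0.0003,0.002,-0.0017],
    [0,0.003,0],
    [0,0.003,0],
    [0,0,0],
    [0,0,0],
  ],
  fingers=[0.05,0.05,0.05,0.05,0.05],
)

```text
time: 8.6
ee_pos: [0.5896, 0.2622, 0.1028]
tcp_rot: [0.483, 0.628, -0.484, -0.372]
wrist_force: [0.6, 0.6, -1.0]
width: 0.684
```

Call:
servo_tool(
  rot=[
    [0,0,0],
    [0,0,0],
    [0,0,0],
    [0,0,0],
    [0,0,0],
  ],
  translation=[
    [0,0,0],
    [0,0,0],
    [0,0,0],
    [0,0,0],
    [0,0,0],
  ],
  fingers=[0.05,0.05,0.05,0.05,0.05],
)

```text
time: 9.1
ee_pos: [0.5897, 0.2623, 0.1031]
tcp_rot: [0.483, 0.628, -0.484, -0.371]
wrist_force: [-0.7, -0.5, -1.1]
width: 0.682
```

```bash
cat > rep.py <<'E'
from edge import *
from ov import ov
def rep(k,h):
    ov(k,zt=-.0017)
    ys=[-24,-16,-8,0,8,16,24]
    for n in(f"top{k}",f"scene{k}"):
        print(n,"uphill end",xedges(n,85,115,ys,h+6)); print(n,"side -30",yedges(n,-45,-15,[70,75,80,85,90,95],h+6))
    for n in(f"top{k}",f"scene{k}"):
        p,d,m,T=load(n); f=p.astype(float); g=(f[...,2]-f[...,1])/(f.sum(2)+20)
        for y in(-26,-20,-14):
            x=np.arange(-12,6,1.); P=E+x[:,None]/1e3*X+y/1e3*Y; uv=proj(P,m,T)
            print(n,y,np.round(map_coordinates(g,[uv[:,1],uv[:,0]],order=1)*100).astype(int))
E
python3 -c "
from rep import *
rep(7,4.8)"
```

```text
[0.58967537 0.26231174 0.1030787 ] [-0.7438588  -0.54595421 -1.07817061]
[0.58969562 0.26230752 0.10305257]
slate origin in exposure axes mm [49.9  0.2  4.5] rot err deg [-0.06 -0.03 -0.15]
top7 uphill end [[99.8], [98.6], [98.1], [98.4], [87.1, 98.1], [99.2], [95.3, 96.0, 108.4]]
top7 side -30 [[-29.8], [-29.9], [-30.1], [-30.1], [-30.1], [-29.9]]
scene7 uphill end [[102.6], [103.1], [102.9], [102.5], [102.3], [102.5], [101.7]]
scene7 side -30 [[-37.0], [-37.0], [-37.3], [-37.3], [-37.8], [-37.3]]
top7 -26 [-14 -13 -13  -9  -2   6  16  27  29  29  24  12   0  -6 -11 -13 -14 -14]
top7 -20 [-14 -13 -11  -8  -4   5  15  23  29  33  26  19   8  -4 -11 -13 -15 -15]
top7 -14 [-14 -14 -11  -8   0   9  19  29  40  36  32  22  10  -1  -7 -12 -13 -13]
scene7 -26 [-16 -15 -14 -12  -2   9  20  30  39  46  38  30  21  11   1  -8 -10 -12]
scene7 -20 [-17 -15 -12  -9  -2   8  19  20  14   9   4  -2  -8 -12 -14 -17 -17 -16]
scene7 -14 [-15 -14 -11  -7  -4  -6  -9 -12 -13 -15 -16 -16 -16 -16 -16 -16 -15 -15]
```

View pics/chk_scene7.png

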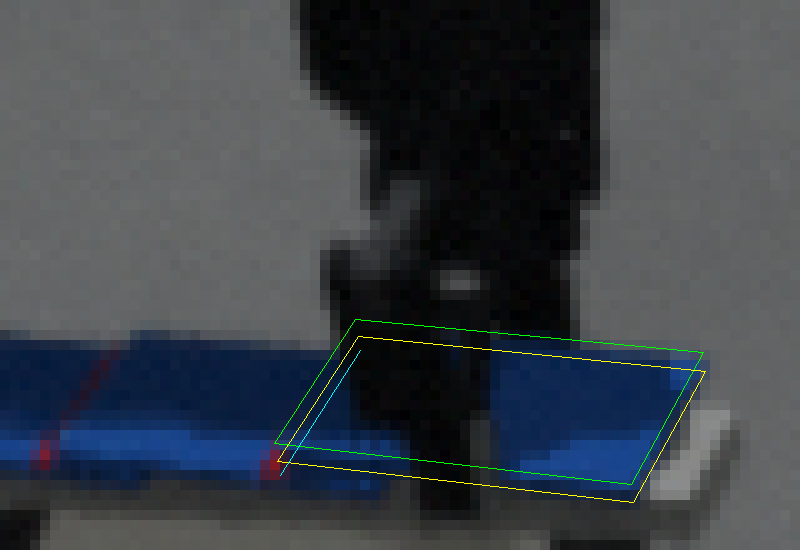

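View pics/chk_top7.png

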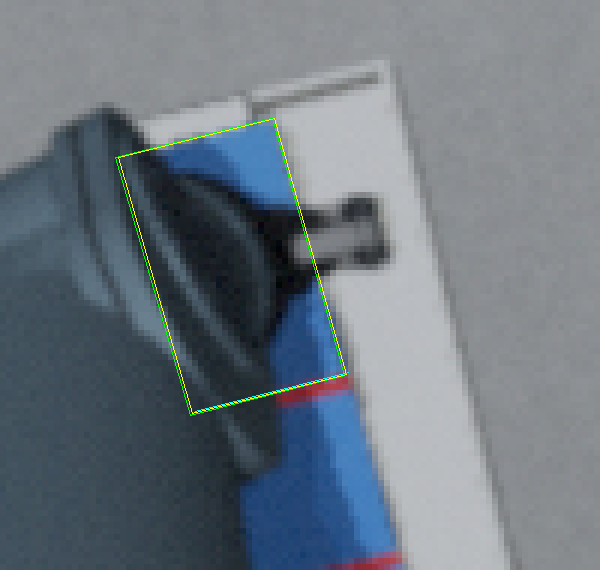

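The red line is now fully visible in the top view and the estimates are x 49.4 (top) and 50.5 (scene), sideways within 0.3 mm. I'll add 0.3 mm uphill and lower slowly until contact.

Call:
servo_tool(
  rot=[
    [0,0,0],
    [0,0,0],
    [0,0,0],
    [0,0,0],
    [0,0,0],
  ],
  translation=[
    [0,0.001,-0.0003],
    [0,0.001,0],
    [0,0.0005,0],
    [0,0,0],
    [0,0,0],
  ],
  fingers=[0.05,0.05,0.05,0.05,0.05],
)

```text
time: 9.7
ee_pos: [0.5905, 0.2625, 0.1006]
tcp_rot: [0.483, 0.628, -0.484, -0.371]
wrist_force: [-0.5, -0.6, -0.7]
width: 0.68
```

Call:
servo_tool(
  rot=[
    [0,0,0],
    [0,0,0],
    [0,0,0],
    [0,0,0],
    [0,0,0],
  ],
  translation=[
    [0,0.0005,0],
    [0,0.0005,0],
    [0,0,0],
    [0,0,0],
    [0,0,0],
  ],
  fingers=[0.05,0.05,0.05,0.05,0.05],
)

```text
time: 10.2
ee_pos: [0.5908, 0.2626, 0.0998]
tcp_rot: [0.483, 0.628, -0.484, -0.371]
wrist_force: [-0.8, -0.2, 1.0]
width: 0.686
```

Call:
servo_tool(
  rot=[
    [0,0,0],
    [0,0,0],
    [0,0,0],
    [0,0,0],
    [0,0,0],
  ],
  translation=[
    [0,0.0005,0],
    [0,0,0],
    [0,0,0],
    [0,0,0],
    [0,0,0],
  ],
  fingers=[0.05,0.05,0.05,0.05,0.05],
)

```text
time: 10.7
ee_pos: [0.5909, 0.2626, 0.0998]
tcp_rot: [0.483, 0.628, -0.484, -0.372]
wrist_force: [-4.9, -1.5, 6.9]
width: 0.682
```

```bash
python3 -c "
from rep import *
rep(8,0.5)"
```

```text
[0.59085815 0.2626303  0.09976382] [-4.85726515 -1.53144182  6.91974486]
[0.59086297 0.26264195 0.0997684 ]
slate origin in exposure axes mm [50.2  0.2  1. ] rot err deg [-0.06 -0.02 -0.15]
top8 uphill end [[100.1], [98.9], [98.6], [98.9], [87.3, 98.7], [99.8], [110.5]]
top8 side -30 [[-29.5], [-29.9], [-29.9], [-29.8], [-29.9], [-29.8]]
scene8 uphill end [[102.0], [102.0], [102.3], [102.3], [101.9], [102.5], [101.9]]
scene8 side -30 [[-35.8], [-35.8], [-35.7], [-35.8], [-36.3], [-36.0]]
top8 -26 [-14 -13 -12  -8  -2   6  16  26  30  32  29  18   7  -1  -9 -13 -14 -14]
top8 -20 [-14 -13 -12  -8  -3   5  14  23  30  35  30  25  14   2  -6 -10 -14 -14]
top8 -14 [-13 -12 -11  -8  -1   9  19  29  38  38  37  28  16   4  -4 -11 -13 -13]
scene8 -26 [-17 -16 -14 -12  -2   8  19  29  39  45  38  30  22  11   0  -8 -11 -13]
scene8 -20 [-17 -15 -12  -8   0  11  22  27  27  27  20   9  -2  -8 -11 -15 -16 -16]
scene8 -14 [-15 -13  -8  -2   4  14  24  33  26  18  10   3  -4 -10 -13 -15 -17 -17]
```

View pics/chk_scene8.png

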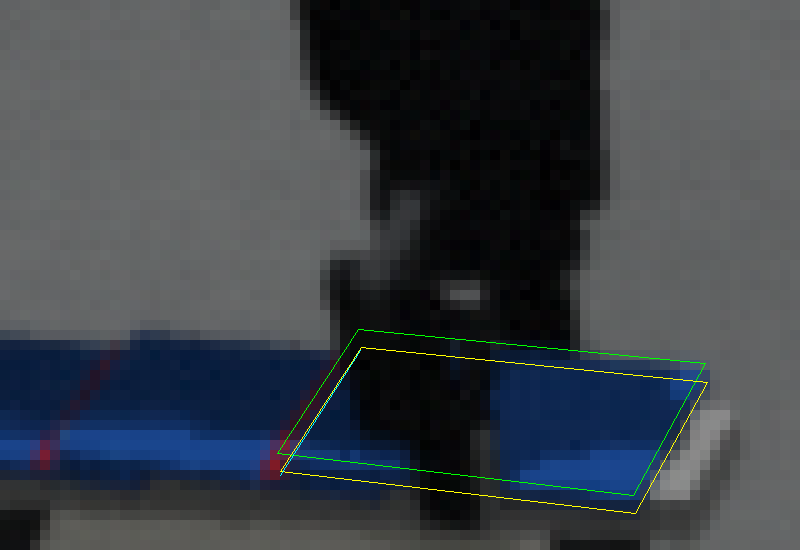

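It's in contact: about 8 N along the normal. Against the laid slate in the same images it is at x 49.9 (top) and 50.0 (scene), sideways within 0.1 mm, edges parallel. I'll open gently and wait before retreating.

Call:
servo_tool(
  rot=[
    [0,0,0],
    [0,0,0],
    [0,0,0],
    [0,0,0],
    [0,0,0],
  ],
  translation=[
    [0,0,0],
    [0,0,0],
    [0,0,0],
    [0,0,0],
    [0,0,0],
  ],
  fingers=[0.06,0.064,0.068,0.074,0.08],
)

```text
time: 11.3
ee_pos: [0.591, 0.2626, 0.0992]
tcp_rot: [0.483, 0.628, -0.484, -0.371]
wrist_force: [-0.6, -0.3, 0.3]
width: 0.935
```

Call:
servo_tool(
  rot=[
    [0,0,0],
    [0,0,0],
    [0,0,0],
    [0,0,0],
    [0,0,0],
  ],
  translation=[
    [0,0,0],
    [0,0,0],
    [0,-0.005,0],
    [0,-0.01,0],
    [0,-0.015,0],
  ],
  fingers=[0.082,0.082,0.082,0.082,0.082],
)

```text
time: 11.8
ee_pos: [0.583, 0.2604, 0.1287]
tcp_rot: [0.483, 0.628, -0.484, -0.372]
wrist_force: [0.4, -0.2, -0.0]
width: 0.956
```

Call:
servo_tool(
  rot=[
    [0,0,0],
    [0,0,0],
    [0,0,0],
    [0,0,0],
    [0,0,0],
  ],
  translation=[
    [0,-0.03,0],
    [0,-0.035,0],
    [0,-0.035,0],
    [0,-0.02,0],
    [0,0,0],
  ],
  fingers=[0.082,0.082,0.082,0.082,0.082],
)

```text
time: 12.3
ee_pos: [0.555, 0.2536, 0.2491]
tcp_rot: [0.484, 0.631, -0.481, -0.371]
wrist_force: [-0.3, -0.2, 0.0]
width: 0.956
```

```bash
python3 -c "
from rep import *
rep(9,0)"
```

```text
[0.55500969 0.25358483 0.24910389] [-0.29003239 -0.20382615  0.02760046]
[0.55371796 0.2528588  0.24519115]
slate origin in exposure axes mm [ 53.1   0.7 154.8] rot err deg [-0.09  0.11  0.24]
top9 uphill end [[100.1], [98.9], [99.0], [99.0], [98.9], [98.9], [98.4]]
top9 side -30 [[-29.9], [-29.9], [-29.8], [-29.8], [-29.9], [-29.6]]
scene9 uphill end [[101.9], [101.7], [101.9], [101.7], [101.9], [102.2], [101.0]]
scene9 side -30 [[-35.1], [-34.6], [-35.1], [-35.1], [-35.5], [-35.2]]
top9 -26 [-13 -12 -12  -7   0   8  19  30  33  33  29  19   8   0  -8 -12 -13 -13]
top9 -20 [-14 -13 -11  -7  -2   7  16  25  32  35  27  18   8  -3 -10 -12 -14 -14]
top9 -14 [-14 -13 -11  -8  -1   8  17  27  36  34  32  22   9  -2  -7 -12 -13 -14]
scene9 -26 [-16 -15 -14 -12  -1  10  22  33  42  48  40  32  23  12   0  -9 -12 -14]
scene9 -20 [-16 -14 -10  -7   1  13  25  30  30  29  21  10   0  -7 -11 -16 -17 -16]
scene9 -14 [-16 -15 -11  -6   0  10  20  28  21  14   6  -1  -8 -14 -15 -16 -17 -17]
```

View pics/scene9.png

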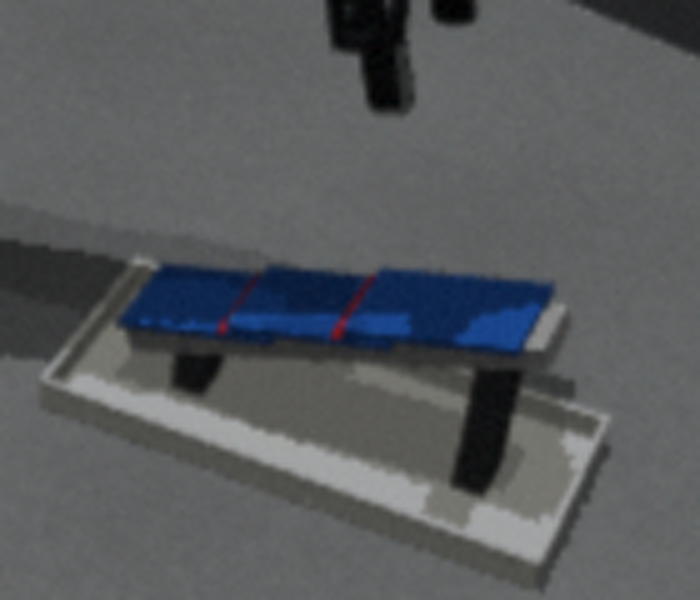

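View pics/top9.png

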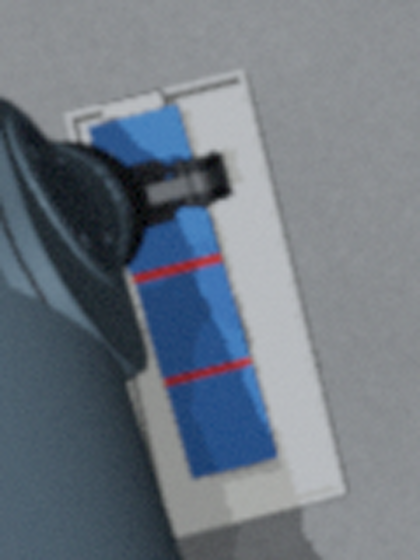

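The slate lies in place: lower edge along the red line from (377,165) to (385,156), sides in line. I'll let the arm settle, check the other slates and hand in.

Call:
servo_tool(
  rot=[
    [0,0,0],
    [0,0,0],
    [0,0,0],
    [0,0,0],
    [0,0,0],
  ],
  translation=[
    [0,0,0],
    [0,0,0],
    [0,0,0],
    [0,0,0],
    [0,0,0],
  ],
  fingers=[0.082,0.082,0.082,0.082,0.082],
)

```text
time: 12.9
ee_pos: [0.5538, 0.2527, 0.2438]
tcp_rot: [0.483, 0.628, -0.484, -0.372]
wrist_force: [0.1, -0.6, -0.1]
width: 0.959
```

```bash
python3 - <<'E'
from rep import *
snap_k=10
from snap import snap
snap(10)
for n in("top","scene"):
    print(n,xedges(n+"10",85,115,[-16,-8,0,8,16],6),yedges(n+"10",-45,-15,[70,80,90],6))
a=load("scene0")[0];b=load("scene10")[0]
for k,(lo,hi) in {"clay":((5,120,60),(18,255,255))}.items():
    for im in(a,b):
        mk=cv2.inRange(cv2.cvtColor(im,cv2.COLOR_BGR2HSV),lo,hi); M=cv2.moments(mk[270:350,160:230],True); print(k,M["m10"]/M["m00"],M["m01"]/M["m00"],M["m00"])
cv2.imwrite("pics/stand.png",np.hstack([cv2.resize(x[210:340,150:330],None,fx=2.2,fy=2.2) for x in(a,b)]))
E
```

```text
top [[98.9], [99.0], [99.0], [98.9], [98.9]] [[-29.9], [-29.8], [-29.9]]
scene [[101.9], [101.9], [101.7], [101.9], [102.0]] [[-35.8], [-35.4], [-35.8]]
clay 33.510998307952626 36.642978003384094 1182.0
clay 33.501694915254234 36.65677966101695 1180.0
```

View pics/stand.png

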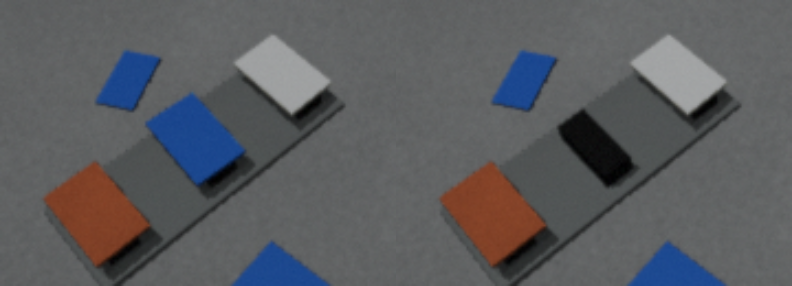

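The before and after crops show the terracotta slate (193,306) and the white slate (279,244) unmoved, and the middle block empty. The arm is still and clear, so I'm handing in.

```bash
python3 -c "
from cell import ticket
print(ticket.close_job())"
```

```text
the job is handed in; nothing more can be done
None
```

I took the 100x60 mm blue slate from the middle of the stand and laid it on the rack as the next one up. It was lowered into contact at about 8 N, released gently, and the arm was clear and still at about 13 s when I handed in; no verdict was reported.

**Last checks:**
- **Placement:** measured against the laid slate in the same pictures, the slate sits at x ≈ 50.1 mm in the top view and ≈ 49.8 mm in the scene view. Sideways it is within 0.3 mm, its edges are parallel, and the red line is uncovered in the top view.
- **Stability:** the placement readings changed by 0.7 mm at most (scene side edge) over the half second after the retreat.
- **Other slates:** the terracotta and white slates have not moved.

**Disagreements:**
- **Camera offset:** the two cameras differed by about 3 mm on the slate's starting position. The slate turned out to sit about 1.7 mm off in the grip, so I corrected it against the red line before setting it down.
- **Contact height:** contact came about 1 mm higher than my nominal height, which is within the calibration error.

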